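# Open the press-and-turn gas valve on the welding bench

## Robot

A 7-joint arm with a two-finger parallel gripper is mounted at the origin on the work surface. World frame = base frame: x ahead of the robot, y to its left, z up, the work surface at z = 0. Lengths are in mm, angles in rad, forces in N, time in s.
With the tool pointing down it reaches from about 425 to 1025 mm from the base axis. Payload 3.6 kg.
Tool frame: the origin (TCP) lies midway between the tips of the shut fingers; the grasp point (between the pads) lies bot.tcp_to_grasp behind it (bot.tcp_to_grasp is the distance from the TCP to the grasp point, in mm); z points along the fingers, y is the line along which they close (so a half turn about z gives the same grasp; the last joint's range is limited). The gripper opens to 85 mm and grips with 20 to 120 N. Pads are 22 mm wide; open, the fingers measure 114 mm over their backs; the gripper's body (76 mm by 85 mm) begins 54 mm behind the grasp point. The pads swing forward as they close: fully open they stand 13 mm farther back than shut.
Start: joints at [-0.093, 0.591, 0.048, 1.609, -0.033, 0.943, -0.034], TCP at [725.003, 0.003, 231.302] pointing down, gripper open.
Joint ranges: [-2.69, 2.69], [-0.47, 2.24], [-1.27, 1.36], [0.19, 2.51], [-1.53, 4.68], [0.08, 2.07], [-3.09, 3.09]. Speed limits (rad/s): [2.57, 2.57, 3.14, 3.14, 3.14, 3.14, 3.14].

## Interface

Orientations are given as a unit quaternion [x, y, z, w].
In Python, from cell import bot, eyes gives the robot as it stands. The module is installed in compiled form; this text tells all that it offers.
- The arm moves only by the tool jog_arm, never from a script. Its argument "rows" is a list of rows, each a list of 6 numbers: the shift along the tool's x, y, z in m, then the turn, a rotation vector about the tool's x, y, z in rad. In form: [[tx, ty, tz, ax, ay, az], ...]. A call has exactly 8 rows; each row is the pose to reach, as a shift and turn from the pose commanded when the call began, along the tool's axes at that moment; what a row does not reach only later rows make up. A row lasts 1/10 s, in which the tool goes at most 50 mm and 8.59 degrees, less where a joint would pass 70% of its speed; a pose out of reach is approached as far as the arm can. A call with a gripper value outside its range is refused whole. "claw" is the opening, from -1 (shut) to 1 (fully open), set as the call begins (left out, the last holds). The fingers move at their own pace and stop on an object; "force" is the grip in N (left out, the last holds). Time passes only in rows, so rows that repeat a pose let the fingers close, or fill a call up. It gives the time, the measured TCP pose, the force, the opening and the grip force at its end, in the units of the state.
- bot.get_obs(): the state, without advancing time (a new reading comes with each control period).
- eyes.camera(name): name is "scene" or "side" or "wrist"; returns a dict with "color" (400x640x3 uint8, red, green, blue), "fx", "fy", "cx", "cy" (pixels), "k1" (the pictures are not rectified: a ray, as slopes to the right and down, at radius r is drawn at 1 + k1 r^2 times it, then the intrinsics apply), "R" (3x3) and "t" (3): a world point X has camera coordinates R X + t. Camera axes: x right, y down, z forward; pixel columns grow to the right and rows downward; lengths in mm; the calibration is good to about 2 mm. A picture is of the moment at which its call begins. There is no depth.
- bot.sign_off(): hands the job in; it is judged then, once.
Trained networks look in a picture, given as the dict that the camera call returned (one of the last four; its "shot" number tells which), for a name from the list of things; names that differ only in an ending like _2 or _b are one class to them, and where a whole thing is asked for, a point or a joint stands for the part that bears it (a point fixed in the world has none). Each returns a list of dicts, best first, with "score" (0 to 1); they miss things now and then, are a little off and sometimes report something else, mostly with a low value. They report only what shows in the picture. A call takes as long as a camera call. They do not tell look-alikes from the thing itself.
- eyes.masks_of(name, picture): "mask" (400x640 bool, what is visible of it) and "point" ([column, row] as shares, 0 to 1, of the picture: columns of its width, rows of its height, amid what is visible of it).
- eyes.landmark_of(name, picture): "point" ([column, row] as shares, 0 to 1, of the picture: columns of its width, rows of its height: a listed point, or the origin of a listed thing).
The state is a dict: "t": time; "joint_pos": joint angles; "dq": joint speeds; "tau": joint torques, N m; "ee_pos": TCP position; "ee_rot": TCP orientation; "force": force on the tool from outside, world axes, zero at the start; "torque": the same for the moment, N m; "grip_width": opening from 0.0 (shut) to 1.0 (fully open); "gripper_force": force on a finger pad.
Only numpy, scipy, OpenCV 4.12 (cv2) and the standard library are available. Lean on these libraries where they do the work, as an engineer would, in place of code of your own. Each camera call takes 0.05 s, during which the arm holds its last target. There are 200 camera calls.

## Task

Open the shielding-gas outlet with the bar handle: press the sprung handle down, keep it down while turning it clockwise (seen from above) to its stop, where the bar lies in line with the outlet pipe, then let go so that it springs fully up again. Leave the round flow knob on the other outlet as it is set.

Things in the scene. Friction and masses are not known exactly. Their poses are not given: they have to be found in the camera images.
- valve_grip (a point): Grip point of the gas valve's handle, on its vertical turning axis: a straight black bar 56 mm long, 16 wide, 33 tall, on a flat grey disc 60 mm across, over a brass body with an outlet pipe. It lies 17 mm above the disc's top, 15 mm below the bar's top, 93 mm above the bench when up. It turns and sinks with the handle: x along the bar, z up. The other outlet has a round knob instead.
- valve (a joint): Turn of the bar handle in rad, growing clockwise from above: 0 the shut stop (bar 80 degrees from the pipe), 1.4 the open stop (bar in line with the pipe, a 20 mm brass pipe with a nut, ending 110 mm from the axis). Starts at 0 to 0.2. Blocked at about 0.27 unless pressed 7 mm or more; springs up again from about 1.15 on. Turns easily when pressed (0.04 N m).
- plunger (a joint): How far the bar handle is pressed straight down, in m: 0 is up, 0.010 is the bottom stop. The spring takes 6 N to start and 11 N at the bottom, and lifts the handle when it is let go. The handle can be pressed while gripped by the bar, or by fingertips on the disc.
- flow_mark (a point): Mark on the top edge of the flow knob, a bystander on the other outlet: a round black knob 52 mm across and 30 mm tall, its top 100 mm above the bench, on a like brass body with a pipe. The mark lies 22 mm from that knob's axis; x points outward from the axis. The knob turns easily: leave it as it is.
Not all that is in view belongs to the job. Leave any red or turquoise look-alike of the part that bears valve_grip alone.

How it is judged (in metres and radians):
On the way, in this order (a step that is already met when the one before it is completed fails the run):
1. the bar handle is pressed down by more than 6 mm (value of joint plunger above 0.006 m), for 0.1 s.
2. it is turned clockwise to within 0.25 rad of the open stop (value of joint valve above 1.15 rad), for 0.1 s.
At the end, for the whole second after the job is handed in: The bar is within 0.25 rad (14 degrees) of the open stop, in line with the pipe, the handle has sprung up to within 3 mm of its top position, and it is at rest (value of joint valve above 1.15 rad and value of joint plunger below 0.003 m and velocity of joint valve between -0.1 and 0.1 rad/s); the robot touches nothing.
It fails at once if the round flow knob is turned (its mark moves more than 10 mm) (distance of flow_mark from where it was at the start of the episode above 0.01 m).
It fails at once if the bar handle is forced round without being held down (pressed less than 5 mm while between 0.45 and 1.0 rad) (value of joint valve between 0.45 and 1 rad and value of joint plunger below 0.005 m).
It also fails if it takes over 32 s, if anything falls off the work surface, if the arm or the gripper's body presses on something with over 40 N, if the wrist force passes 120 N, or if a joint passes its speed limit or range.

## Working session

There is one attempt and no reset: what is moved stays moved. The work goes in short steps, Python scripts to look and compute and a tool call to move; the robot and the scene stay as the last step left them, time stands still between calls to the robot, and variables do not carry over. Pictures are saved under pics/ and viewed, at most 10 in all, crops included, and the job is handed in when it is done.

Besides the shell and the picture viewer there is one more tool, called after ">>>" as name(argument=value, ...), one argument or row to a line, values as JSON. jog_arm: Moves the arm, as the interface text tells. Its arguments: {"type":"object","properties":{"rows":{"type":"array","items":{"type":"array","items":{"type":"number"}}},"claw":{"type":"number"},"force":{"type":"number"}},"required":["rows"]}

```bash
mkdir -p pics; cat > h.py <<'E'
import numpy as np,cv2
from cell import bot,eyes
def ray(c,p):
    K=np.array([[c['fx'],0,c['cx']],[0,c['fy'],c['cy']],[0,0,1]])
    u=((p[0]-c['cx'])/c['fx'],(p[1]-c['cy'])/c['fy']); s=np.array(u)
    for _ in range(20): s=np.array(u)/(1+c['k1']*(s@s))
    R=np.array(c['R']);t=np.array(c['t'])
    return -R.T@t, R.T@np.array([s[0],s[1],1])
def atz(c,p,z):
    o,d=ray(c,p); return (o+d*(z-o[2])/d[2]).round(1)
def proj(c,X):
    q=np.array(c['R'])@np.array(X,float)+np.array(c['t']); s=q[:2]/q[2]; s=s*(1+c['k1']*(s@s))
    return np.array([s[0]*c['fx']+c['cx'],s[1]*c['fy']+c['cy']])
def save(c,n): cv2.imwrite('pics/'+n,c['color'][:,:,::-1])
E
python3 - <<'E'
from h import *
o=bot.get_obs();print(o['t'],o['ee_pos'],o['ee_rot'],bot.tcp_to_grasp,o['force'])
for n in ('scene','side','wrist'):
    c=eyes.camera(n);save(c,n+'0.png')
    for nm,z in(('valve_grip',93),('flow_mark',100)):
        for d in eyes.landmark_of(nm,c)[:4]:
            p=np.array(d['point'])*[640,400]; print(n,nm,round(d['score'],2),p.round(),atz(c,p,z))
ims=[cv2.imread(f'pics/{n}0.png') for n in('scene','side')]
cv2.imwrite('pics/both.png',cv2.resize(np.vstack(ims),(480,600)))
E
```

```text
0.0 [7.24152626e+02 5.38179148e-02 2.30133662e+02] [ 0.70706302  0.70714962 -0.00083491 -0.00076918] 18.700000000000003 [-1.1475157  -0.22889083 -1.12080601]
scene valve_grip 0.94 [404. 270.] [577.2 213.6  93. ]
scene valve_grip 0.71 [283. 143.] [ 347.  -169.1   93. ]
scene valve_grip 0.62 [472. 200.] [338.7 252.1  93. ]
scene flow_mark 0.77 [220. 185.] [ 555.6 -172.1  100. ]
side valve_grip 0.76 [265. 139.] [330.5 235.7  93. ]
side valve_grip 0.74 [362. 142.] [580.3 203.6  93. ]
side valve_grip 0.64 [260. 255.] [ 340.7 -181.8   93. ]
```

View pics/scene0.png

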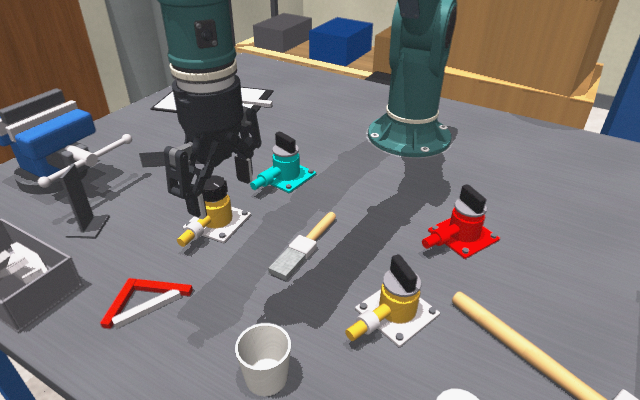

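View pics/wrist0.png

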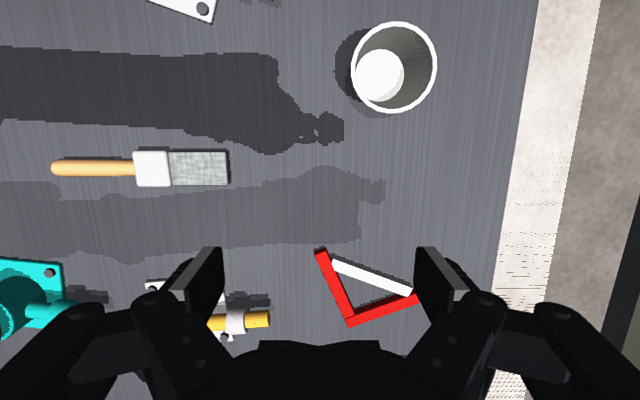

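The scene picture shows the real bar valve at about (400,280) with its pipe tip at (353,329). The look-alikes are turquoise at (285,150) and red at (470,210), and the flow knob is at (215,190). I'll go near the bar valve for a close look.

>>> jog_arm(
  rows=[
    [0.03,-0.04,-0.01,0,0,0],
    [0.06,-0.08,-0.02,0,0,0],
    [0.09,-0.12,-0.03,0,0,0],
    [0.11,-0.147,-0.04,0,0,0],
    [0.11,-0.147,-0.04,0,0,0],
    [0.11,-0.147,-0.04,0,0,0],
    [0.11,-0.147,-0.04,0,0,0],
    [0.11,-0.147,-0.04,0,0,0],
  ],
)

```text
t: 1.25
ee_pos: [579.0, 108.5, 270.9]
ee_rot: [0.708, 0.706, -0.0, 0.0]
force: [-0.4, -0.8, 0.7]
grip_width: 1.0
gripper_force: 0.0
```

```bash
python3 - <<'E'
from h import *
o=bot.get_obs();print(o['t'],o['ee_pos'],o['joint_pos'])
c=eyes.camera('wrist');save(c,'w1.png')
for d in eyes.landmark_of('valve_grip',c)[:3]:
    p=np.array(d['point'])*[640,400]; print(d['score'],p.round(),atz(c,p,93))
print(-np.array(c['R']).T@c['t'], c['R'][2])
for d in eyes.masks_of('valve_grip',c)[:2]:
    print(d['score'],d['mask'].sum(),np.array(d['point'])*[640,400],cv2.minAreaRect(np.argwhere(d['mask'])[:,::-1].astype(np.float32)))
E
```

```text
1.25 [579.04095925 108.47570902 270.93743473] [-0.29021691  0.37534894  0.03684475  1.88507874 -0.0164334   0.88151799
 -0.24803651]
0.92 [47. 22.] [332.3 252.7  93. ]
0.67 [320.  61.] [580.5 217.7  93. ]
0.65 [129. 392.] [ 337.3 -170.    93. ]
[579.30493608 178.37637365 413.41053599] [-0.00103593 -0.27202788 -0.96228881]
0.97 811 [133.312 387.8  ] ((131.0463409423828, 385.8829040527344), (28.146743774414062, 32.965911865234375), 77.90524291992188)
0.75 3814 [56.768 32.2  ] ((58.943389892578125, 27.198108673095703), (75.2735824584961, 61.67488479614258), 15.945395469665527)
```

View pics/w1.png

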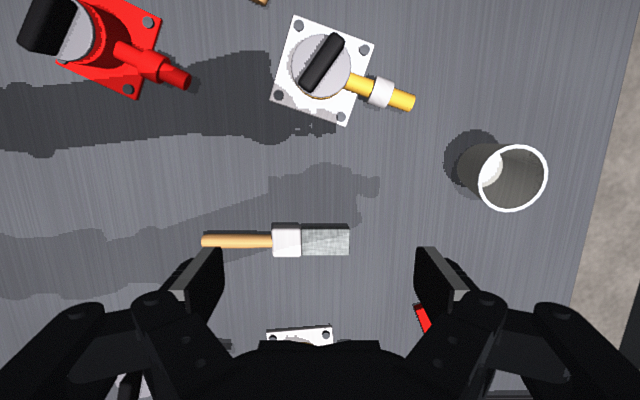

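The wrist picture shows the real valve's disc centred near (320,66). The bar runs from about (306,84) to (339,41), and the pipe points lower right, ending at (413,102).

```bash
python3 - <<'E'
from h import *
c=eyes.camera('wrist')
print('grip',[atz(c,np.array(d['point'])*[640,400],93) for d in eyes.landmark_of('valve_grip',c)])
a,b=atz(c,(304,82),108),atz(c,(337,38),108);print('bar',a,b,np.linalg.norm(a-b),np.degrees(np.arctan2(*(b-a)[1::-1])))
print('disc',atz(c,(320,68),76))
for z in(30,40):
  p,q=atz(c,(413,102),z),atz(c,(352,84),z);print('pipe',z,p,np.linalg.norm(p-[580,215,z]),np.degrees(np.arctan2(*(p-[580,215,z])[1::-1])),np.degrees(np.arctan2(*(p-q)[1::-1])))
cr=cv2.resize(c['color'][0:150,240:440,::-1],None,fx=4,fy=4,interpolation=cv2.INTER_CUBIC);cv2.imwrite('pics/w1c.png',cr)
s=eyes.camera('scene');S=eyes.camera('side')
# triangulate grip from all
A=[];B=[]
for cam,p in[(c,None),(s,None),(S,None)]:
  L=[np.array(d['point'])*[640,400] for d in eyes.landmark_of('valve_grip',cam)]
  L=[p for p in L if np.linalg.norm(atz(cam,p,93)[:2]-[580,212])<40]
  for p in L:
    o,d=ray(cam,p);d/=np.linalg.norm(d);P=np.eye(3)-np.outer(d,d);A.append(P);B.append(P@o)
print(len(A),np.linalg.solve(sum(A),sum(B)))
E
```

```text
grip [array([582., 215.,  93.]), array([330.6, 250.9,  93. ]), array([ 338.7, -168.1,   93. ])]
bar [565.5 199.2 108. ] [594.8 235.5 108. ] 46.64954447794746 51.09083103922265
disc [580.1 214.4  76. ]
pipe 30 [687.2 182.5  30. ] 112.01825744047267 -16.865815505064564 -15.570077989637609
pipe 40 [684.4 182.4  40. ] 109.37147708612147 -17.34152419367291 -15.57127859384062
3 [580.59376458 214.06347368  93.87534724]
```

View pics/w1c.png

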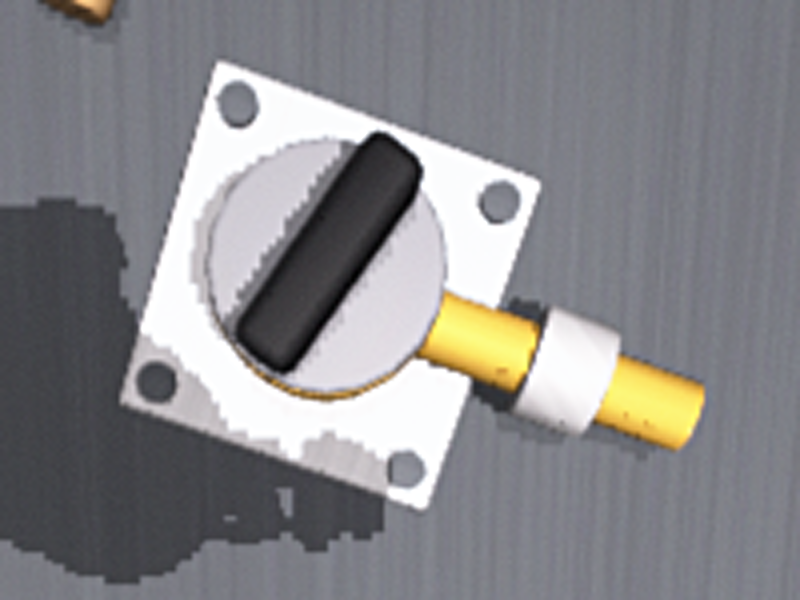

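>>> jog_arm(
  rows=[
    [0.03,0,0.02,0,0,0.14],
    [0.06,0,0.05,0,0,0.28],
    [0.09,0.001,0.08,0,0,0.42],
    [0.106,0.0015,0.11,0,0,0.56],
    [0.106,0.0015,0.12,0,0,0.646],
    [0.106,0.0015,0.12,0,0,0.646],
    [0.106,0.0015,0.12,0,0,0.646],
    [0.106,0.0015,0.12,0,0,0.646],
  ],
)

```text
t: 2.55
ee_pos: [580.6, 215.5, 152.6]
ee_rot: [0.895, 0.446, 0.001, 0.0]
force: [-0.7, 0.5, 0.3]
grip_width: 1.004
gripper_force: 0.0
```

```bash
python3 - <<'E'
from h import *
from scipy.spatial.transform import Rotation as Ro
o=bot.get_obs();R=Ro.from_quat(o['ee_rot']).as_matrix();print(o['t'],o['ee_pos'],R.round(3),o['joint_pos'][6],o['force'])
c=eyes.camera('wrist')
print('grip',[(d['score'],atz(c,np.array(d['point'])*[640,400],93)) for d in eyes.landmark_of('valve_grip',c)])
for z in(93,108):
  for s in(-28,0,28):
    a=np.radians(53);p=proj(c,[580.5+s*np.cos(a),214.5+s*np.sin(a),z]);print(p.round());
    if z==108: cv2.circle(c['color'],tuple(int(v) for v in p),2,(255,0,0),-1)
save(c,'w2.png')
E
```

```text
2.55 [580.56332094 215.48146514 152.5519167 ] [[ 0.602  0.799  0.002]
 [ 0.799 -0.602  0.001]
 [ 0.002  0.001 -1.   ]] -0.9398323126145378 [-0.66090006  0.52334876  0.34287873]
grip [(0.82, array([582.1, 217.1,  93. ]))]
[320. 253.]
[320. 215.]
[320. 174.]
[320. 264.]
[320. 223.]
[320. 179.]
```

View pics/w2.png

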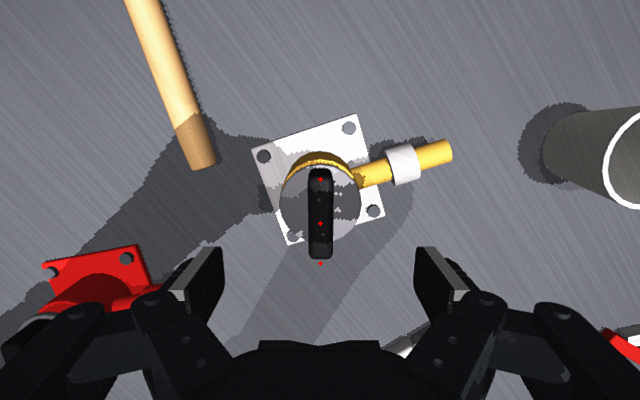

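The picture shows the bar upright at column 320 between the pads, so the orientation is right. It sits about 2 mm further along tool x.

>>> jog_arm(
  rows=[
    [0.001,0,0.02,0,0,0],
    [0.002,0,0.04,0,0,0],
    [0.002,0,0.055,0,0,0],
    [0.002,0,0.066,0,0,0],
    [0.002,0,0.0715,0,0,0],
    [0.002,0,0.0715,0,0,0],
    [0.002,0,0.0715,0,0,0],
    [0.002,0,0.0715,0,0,0],
  ],
)

```text
t: 3.45
ee_pos: [581.3, 217.8, 80.5]
ee_rot: [0.895, 0.446, 0.001, 0.0]
force: [0.1, 0.8, -0.3]
grip_width: 1.001
gripper_force: 0.0
```

>>> jog_arm(
  rows=[
    [0,0,0,0,0,0],
    [0,0,0,0,0,0],
    [0,0,0,0,0,0],
    [0,0,0,0,0,0],
    [0,0,0,0,0,0],
    [0,0,0,0,0,0],
    [0,0,0,0,0,0],
    [0,0,0,0,0,0],
  ],
  claw=-1,
  force=60,
)

```text
t: 4.25
ee_pos: [582.4, 216.4, 80.3]
ee_rot: [0.895, 0.446, 0.001, 0.001]
force: [4.5, -4.1, 1.1]
grip_width: 0.174
gripper_force: 60.5
```

>>> jog_arm(
  rows=[
    [0,0,0.003,0,0,0],
    [0,0,0.006,0,0,0],
    [0,0,0.009,0,0,0],
    [0,0,0.0105,0,0,0],
    [0,0,0.0105,0,0,0],
    [0,0,0.0105,0,0,0],
    [0,0,0.0105,0,0,0],
    [0,0,0.0105,0,0,0],
  ],
)

```text
t: 5.05
ee_pos: [582.4, 216.4, 70.8]
ee_rot: [0.895, 0.446, 0.001, 0.001]
force: [1.7, -5.5, 10.3]
grip_width: 0.178
gripper_force: 61.5
```

>>> jog_arm(
  rows=[
    [0,0,0,0,0,0.1],
    [0,0,0,0,0,0.22],
    [0,0,0,0,0,0.34],
    [0,0,0,0,0,0.46],
    [0,0,0,0,0,0.58],
    [0,0,0,0,0,0.7],
    [0,0,0,0,0,0.8],
    [0,0,0,0,0,0.88],
  ],
)

```text
t: 5.85
ee_pos: [583.2, 215.2, 71.0]
ee_rot: [1.0, 0.02, 0.002, 0.001]
force: [2.6, -6.0, 9.8]
grip_width: 0.173
gripper_force: 61.7
```

>>> jog_arm(
  rows=[
    [0,0,0,0,0,0.08],
    [0,0,0,0,0,0.16],
    [0,0,0,0,0,0.23],
    [0,0,0,0,0,0.29],
    [0,0,0,0,0,0.32],
    [0,0,0,0,0,0.32],
    [0,0,0,0,0,0.32],
    [0,0,0,0,0,0.32],
  ],
)

```text
t: 6.65
ee_pos: [583.2, 214.6, 70.9]
ee_rot: [0.99, -0.139, 0.003, 0.001]
force: [3.1, -6.4, 9.8]
grip_width: 0.174
gripper_force: 61.7
```

```bash
python3 - <<'E'
from h import *
from scipy.spatial.transform import Rotation as Ro
o=bot.get_obs();R=Ro.from_quat(o['ee_rot']).as_matrix();print(o['t'],o['ee_pos'],np.degrees(np.arctan2(R[1,0],R[0,0])),o['force'],o['torque'],o['grip_width'],o['joint_pos'][6])
E
```

```text
6.65 [583.18180091 214.62284963  70.90136556] -15.931720468987935 [ 3.08571475 -6.38216909  9.75049411] [-1.4434845  -0.44386526  0.01327366] 0.17362750419675235 -1.752732504081353
```

>>> jog_arm(
  rows=[
    [0,0,-0.003,0,0,0],
    [0,0,-0.006,0,0,0],
    [0,0,-0.009,0,0,0],
    [0,0,-0.0105,0,0,0],
    [0,0,-0.0105,0,0,0],
    [0,0,-0.0105,0,0,0],
    [0,0,-0.0105,0,0,0],
    [0,0,-0.0105,0,0,0],
  ],
)

```text
t: 7.45
ee_pos: [583.2, 214.6, 80.3]
ee_rot: [0.99, -0.138, 0.003, 0.001]
force: [4.0, -7.1, 1.5]
grip_width: 0.177
gripper_force: 60.6
```

>>> jog_arm(
  rows=[
    [0,0,0,0,0,0],
    [0,0,0,0,0,0],
    [0,0,0,0,0,0],
    [0,0,0,0,0,0],
    [0,0,0,0,0,0],
    [0,0,0,0,0,0],
    [0,0,0,0,0,0],
    [0,0,0,0,0,0],
  ],
  claw=1,
)

```text
t: 8.25
ee_pos: [580.7, 217.6, 79.8]
ee_rot: [0.991, -0.137, -0.0, -0.0]
force: [0.1, -0.0, 0.1]
grip_width: 1.004
gripper_force: 0.0
```

>>> jog_arm(
  rows=[
    [0,0,-0.02,0,0,0],
    [0,0,-0.04,0,0,0],
    [0,0,-0.07,0,0,0],
    [0,0,-0.1,0,0,0],
    [0,0,-0.12,0,0,0],
    [0,0,-0.12,0,0,0],
    [0,0,-0.12,0,0,0],
    [0,0,-0.12,0,0,0],
  ],
)

```text
t: 9.05
ee_pos: [579.7, 217.5, 198.5]
ee_rot: [0.991, -0.137, -0.001, 0.001]
force: [-0.6, -0.8, 0.0]
grip_width: 0.998
gripper_force: 0.0
```

```bash
python3 - <<'E'
from h import *
o=bot.get_obs();print(o['t'],o['ee_pos'],o['force'])
c=eyes.camera('wrist');S=eyes.camera('side')
A=c['color'][:,:,::-1];B=S['color'][80:240,280:480,::-1]
cv2.imwrite('pics/end.png',np.vstack([cv2.resize(A,(480,300)),cv2.resize(B,(375*480//480,300)).copy() if 0 else cv2.resize(B,(480,300))]))
E
```

```text
9.05 [579.65541959 217.53715644 198.5320991 ] [-0.63783305 -0.75735568  0.03994074]
```

View pics/end.png

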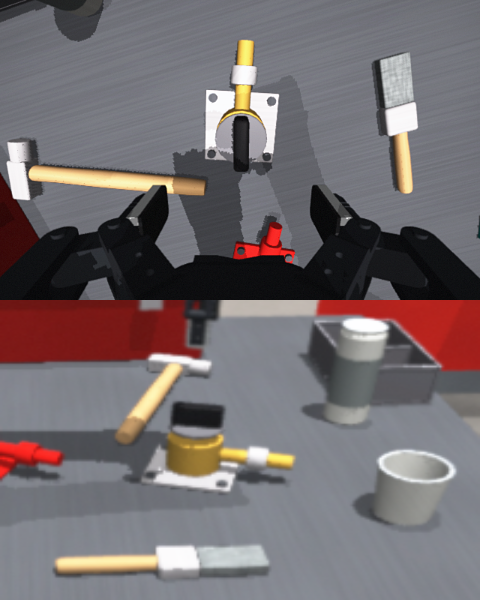

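The bar, at (241,143) in the upper view, lies in line with the pipe above it at (244,60). The handle is up and the gripper is clear of it.

```bash
python3 -c "
from cell import bot
print(bot.sign_off())"
```

```text
the job is handed in; nothing more can be done
None
```

I pressed the bar handle down, turned it clockwise until it lay in line with the pipe, and released it. The last pictures show it up again and the gripper clear. I handed the job in at about 9 s; no verdict came back.

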